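# Hang the die grinder on the spring balance arm

## Robot

A 6-joint arm with a two-finger parallel gripper is mounted at the origin on the work surface. World frame = base frame: x ahead of the robot, y to its left, z up, the work surface at z = 0. Lengths are in m, angles in rad, forces in N, time in s.
With the tool pointing down it reaches from about 0.35 to 0.975 m from the base axis. Payload 4.9 kg.
Tool frame: the origin (TCP) lies midway between the tips of the shut fingers; the grasp point (between the pads) lies 19 mm behind it; z points along the fingers, y is the direction in which the jaws open and shut (so a half turn about z gives the same grasp; the last joint's range is limited). The gripper opens to 85 mm and grips with 20 to 120 N. Pads are 22 mm wide; open, the fingers measure 114 mm over their backs; the gripper's body (76 mm by 85 mm) begins 54 mm behind the grasp point. The pads swing forward as they close: fully open they stand 13 mm farther back than shut.
Start: joints at [-0.119, 0.053, 1.613, -0, 1.476, -0.119], TCP at [0.625, 0, 0.231] pointing down, gripper open.
Joint ranges: [-3.01, 3.01], [-1.01, 2.22], [0.06, 2.58], [-1.02, 4.17], [0.09, 2.62], [-3.14, 3.14]. Speed limits (rad/s): [2.57, 2.57, 3.14, 3.14, 3.14, 3.14].

## Interface

Orientations are given as a unit quaternion [w, x, y, z].
In Python, from plant import state, grab_frame, camera_params, job_done, boxes_of gives the robot as it stands.
- The arm moves only by the tool step_arm, never from a script. Its argument "steps" is a list of rows, each a list of 4 numbers: the shift along the tool's x, y, z in mm, then the turn about the tool's z in degrees. A call has 1 to 8 rows; each row shifts and turns the pose as measured when the row begins, along the tool's axes as they then stand; what a row does not reach is not made up. A row lasts 1/10 s, in which the tool goes at most 50 mm and 8.59 degrees, less where a joint would pass 70% of its speed; a pose out of reach is approached as far as the arm can. A call is refused whole if a number of a shift passes 50 or a number of a turn 8.59, either way. A call with a gripper value outside its range is refused whole. "claw" is the opening in per cent of the stroke, from 0 (shut) to 100 (fully open), set as the call begins (left out, the last holds). The fingers move at their own pace and stop on an object; the grip force is fixed at half the most. Time passes only in rows, so rows that do not move let the fingers close. It gives the time, the measured TCP pose, the force and the opening at its end, in the units of the state.
- state(): the state, without advancing time (a new reading comes with each control period).
- grab_frame(name): name is "scene" or "side" or "wrist"; returns (picture, depth): 400x640x3 uint8, red, green, blue; 400x640 float32, m along the optical axis (not along the pixel's ray), 0 where there is no reading.
- camera_params(name): a dict with "mtx" (3x3 intrinsics, pixels), "extrinsics" (4x4, takes a point from camera to world coordinates); the wrist camera has in their place "T_tool_cam" (4x4, takes a point from camera to tool coordinates, whose origin is the TCP and whose axes are the flange's). Camera axes: x right, y down, z forward; pixel columns grow to the right and rows downward; lengths in m; the calibration is good to about 2 mm. The wrist camera is an equidistant fisheye: a pixel r from the principal point sees the ray r / f radians off the axis. A picture is of the moment at which its call begins: read the wrist's pose just before it. camera_params takes no time and is no camera call.
- job_done(): hands the job in, once; it reports no verdict.
Trained networks look in the newest picture that a camera, given by its name, has taken for a name from the list of things; names that differ only in an ending like _2 or _b are one class to them, and where a whole thing is asked for, a point or a joint stands for the part that bears it (a point fixed in the world has none). Each returns a list of dicts, best first, with "p" (0 to 1); they miss things now and then, are a little off and sometimes report something else, mostly with a low value. They report only what shows in the picture. A call takes as long as a camera call. They do not tell look-alikes from the thing itself.
- boxes_of(camera, label): "box" ([left, top, width, height] in pixels, round what is visible of it).
The state is a dict: "time": time; "joint_pos": joint angles; "joint_vel": joint speeds; "joint_efforts": joint torques, N m; "tool_pos": TCP position; "tool_rot": TCP orientation; "contact_force": force on the tool from outside, world axes, zero at the start; "ft_torque": the same for the moment, N m; "gripper_width": opening from 0.0 (shut) to 1.0 (fully open).
Only numpy, scipy, OpenCV 4.12 (cv2) and the standard library are available. Lean on these libraries where they do the work, as an engineer would, in place of code of your own. Each camera call takes 0.05 s, during which the arm holds its last target. There are 200 camera calls.

## Task

Lift the air die grinder out of its parking tube and hang it by its flange in the open yoke of the spring-balanced arm. Keep hold of it and ease it down with the sinking arm until the arm carries the whole weight and stands still, and only then let go, so that the arm neither drops nor springs up. Be gentle with the arm, keep the grinder upright, and leave the other things on the bench where they lie.

Things in the scene. Friction and masses are not known exactly. Their poses are not given: they have to be found in the camera images.
- grinder_mid (a point): Loose straight air die grinder standing nose down in the parking tube; weight unknown, under 1 kg; 167 mm tall, round. This point is on its axis half-way up, 83 mm above the burr's tip; z up. Hold it by the blue body above the flange: 38 mm in diameter, from 23 to 83 mm above this point (129 to 149 mm above the tip is best).
- flange (a point): Centre of the underside of the grinder's flange, 15 mm above grinder_mid, z up along the axis. This face rests on the yoke's plate when hung, and on the parking tube's rim at the start.
- grinder: The same grinder, origin at the burr's tip, z up along its axis. From the tip: burr and collet, grey neck 28 mm in diameter from 42 to 98 mm (nothing below the flange is wider), steel flange 54 mm in diameter from 98 to 106 mm (lower edge chamfered 2.5 mm), blue body 106 to 166 mm.
- holder_rim (a point): Centre of the mouth of the parking tube: upright red square steel tube, 48 mm outside, 40 mm inside, 110 mm tall, on a 110 mm square plate fixed to the bench. The grinder hangs in it by its flange, tip 12 mm above the bench, so it must be raised about 100 mm to come clear.
- yoke: Steel fork, plate 8 mm thick, at the free end of the arm, kept level by its parallelogram links. Origin on its upper link pivot, 50 mm behind the seat and 14 mm below the plate's top. Its own -y points outward along the arm, from the post to the slot's mouth; z up.
- seat (a point): Centre of the yoke's seat, on the plate's top; axes as the yoke. Slot 32 mm wide, open outward (mouth tips 36 mm out), ends 16 mm behind the centre. An orange rim 5 mm high, 58 mm inside diameter, open at the mouth, stands round the seat: slide the neck in from the mouth with the flange above the rim, then lower the flange inside the rim onto the plate.
- swivel (a point): On the fixed post's vertical axis, about which the arm swings, 160 mm above the bench, level with the link's inner pivot. The link is 300 mm long, inner pivot 30 mm out. At boom angle q the seat is 80 mm + 300 mm x cos(0.30 - q) out from this axis and 14 mm + 300 mm x sin(0.30 - q) above this point: follow that arc, a straight way down binds.
- boom (a joint): Angle of the arm's link, rad: 0 is the empty arm on its upper stop (0.30 rad above level), growing as it sinks; lower stop 0.50. A lightly damped spring carries it: at the seat about 1.2 N starts it, then about 65 N more per metre of sink. How far the grinder sinks it depends on its weight: some 35 to 120 mm.
- swing (a joint): Angle of the arm about the post's vertical axis, rad, positive anticlockwise from above; low friction, limits -0.6 and 0.6.
- bracket: Bystander: small aluminium angle bracket 90 x 50 x 45 mm lying on the bench; origin at the centre of its underside.
- magnet: Bystander: red welding magnet square, about 85 x 85 x 15 mm, flat on the bench; origin at the centre of its underside.
- brush: Bystander: hand brush lying on the bench; origin at its underside.
Not all that is in view belongs to the job. Of the things shaped like the grinder, the grey one is meant.

How it is judged:
On the way, in this order (a step that is already met when the one before it is completed fails the run):
1. the grinder is lifted clear of the parking tube (z of flange in the frame of holder_rim above 0.095 m), for 0.1 s.
2. the flange sits in the yoke and the arm, sunk under the load, stands still while the grinder is still held (horizontal distance between flange and seat below 0.004 m and z of flange in the frame of seat below 0.003 m and value of joint boom above 0.05 rad and velocity of joint boom between -0.06 and 0.06 rad/s and contact force between the fingers and grinder above 0.5 N), for 0.3 s.
At the end, for the whole second after the job is handed in: The grinder hangs upright (within 0.08 rad) in the yoke, its flange inside the rim (within 4 mm of the seat centre) and down on the plate (within 2.5 mm), the arm sunk under it (boom over 0.05 rad) and arm and grinder at rest (horizontal distance between flange and seat below 0.004 m and z of flange in the frame of seat between -0.0025 and 0.0025 m and angle between grinder's own z axis and vertical below 0.08 rad and value of joint boom above 0.05 rad and velocity of joint boom between -0.05 and 0.05 rad/s and velocity of joint swing between -0.1 and 0.1 rad/s and linear speed of grinder below 0.02 m/s); the robot touches nothing.
It fails at once if the arm drops or springs up, faster than 0.15 rad/s (45 mm/s at the yoke), while nothing holds the grinder ((velocity of joint boom above 0.15 rad/s or velocity of joint boom below -0.15 rad/s) and contact force between the fingers and grinder below 0.05 N).
It fails at once if the grinder is pressed on the yoke with more than 20 N (contact force between grinder and yoke above 20 N).
It fails at once if the gripper pushes on the yoke with more than 10 N (contact force between the fingers and yoke above 10 N).
It fails at once if the grinder is tipped over by more than 0.4 rad (angle between grinder's own z axis and vertical above 0.4 rad).
It fails at once if the bracket, magnet or brush is moved by more than 20 mm (distance of any of bracket, magnet, brush from where it was at the start of the episode above 0.02 m).
It also fails if it takes over 58 s, if anything falls off the work surface, if the arm or the gripper's body presses on something with over 40 N, if the wrist force passes 120 N, or if a joint passes its speed limit or range.

## Working session

There is one attempt and no reset: what is moved stays moved. The work goes in short steps, Python scripts to look and compute and a tool call to move; the robot and the scene stay as the last step left them, time stands still between calls to the robot, and variables do not carry over. Pictures are saved under pics/ and viewed, about 8 in all and at most 12, crops included, and the job is handed in when it is done.

Besides the shell and the picture viewer there is one more tool, called after "Emit:" by a JSON object that holds its "name" and its "arguments", one argument or row to a line. step_arm: Moves the arm, as the interface text tells. Its arguments: {"type":"object","properties":{"steps":{"type":"array"},"claw":{"type":"number"}},"required":["steps"]}

```bash
mkdir -p pics; cat > h.py <<'E'
import numpy as np,cv2
from plant import *
def cloud(name):
    im,d=grab_frame(name);p=camera_params(name);K=np.array(p["mtx"]);E=np.array(p["extrinsics"])
    v,u=np.mgrid[:400,:640]
    P=np.stack([(u-K[0,2])/K[0,0]*d,(v-K[1,2])/K[1,1]*d,d],-1)
    W=P@E[:3,:3].T+E[:3,3]; W[d==0]=np.nan
    return im,d,W
E
python3 - <<'E'
from h import *
s=state();print(s)
for c in["scene","side"]:
    im,d,W=cloud(c);cv2.imwrite(f"pics/{c}0.png",im[:,:,::-1]);np.save(c+"W.npy",W);np.save(c+"I.npy",im)
    print(c,np.array(camera_params(c)["extrinsics"]).round(3).tolist(),camera_params(c)["mtx"])
    for l in["grinder","holder_rim","yoke","swivel","bracket","magnet","brush"]:
        try:
            for b in boxes_of(c,l)[:4]:
                x,y,w,h=b["box"];print(c,l,round(b["p"],2),[round(q) for q in b["box"]],W[int(y+h/2),int(x+w/2)].round(3))
        except Exception as e:print(l,e)
print(state()["time"])
E
```

```text
{'time': 0.0, 'joint_pos': array([-1.19014668e-01,  5.33432897e-02,  1.61430955e+00,  1.59841363e-05,
        1.47598104e+00, -1.18968127e-01]), 'joint_vel': array([-0.00056233, -0.00087963,  0.00117225,  0.00097538, -0.00282393,
        0.00069669]), 'joint_efforts': array([ 2.70554956e-04, -3.93670499e+01, -3.70175600e+01, -1.62778279e-04,
        6.93513779e-03, -6.06393527e-06]), 'tool_pos': array([6.24376151e-01, 7.03277549e-05, 2.30062135e-01]), 'tool_rot': array([-8.07167610e-04,  7.07123408e-01,  7.07089417e-01, -6.24653750e-04]), 'contact_force': array([-0.74494437, -0.62015294,  0.03166012]), 'ft_torque': array([ 0.02929615,  0.03944951, -0.01367157]), 'gripper_width': 0.998352374744022}
scene [[0.408, 0.736, -0.541, 1.238], [0.913, -0.338, 0.23, -0.23], [-0.014, -0.587, -0.809, 1.225], [0.0, 0.0, 0.0, 1.0]] [[443.07806686   0.         317.67982181]
 [  0.         443.07806686 200.37610811]
 [  0.           0.           1.        ]]
scene grinder 0.8 [220, 267, 23, 30] [ 0.659 -0.242  0.137]
scene grinder 0.79 [205, 222, 23, 26] [ 0.52  -0.238  0.163]
scene grinder 0.79 [24
[... 525 characters left out ...]
22, -0.863, -0.505, 0.758], [0.0, 0.0, 0.0, 1.0]] [[440.45351648   0.         322.85993142]
 [  0.         440.45351648 202.64318126]
 [  0.           0.           1.        ]]
side grinder 0.85 [352, 169, 22, 49] [ 0.452 -0.079  0.105]
side grinder 0.72 [354, 136, 17, 34] [ 0.477 -0.363  0.11 ]
side grinder 0.71 [382, 161, 20, 48] [ 0.365 -0.181  0.087]
side grinder 0.61 [344, 147, 16, 26] [ 0.502 -0.219  0.151]
side holder_rim 0.9 [328, 169, 29, 38] [ 0.532 -0.216  0.047]
side yoke 0.86 [292, 167, 34, 46] [0.564 0.189 0.257]
side swivel 0.62 [257, 168, 69, 226] [0.615 0.226 0.002]
side bracket 0.57 [319, 277, 44, 30] [nan nan nan]
side magnet 0.55 [270, 218, 24, 23] [0.694 0.005 0.013]
0.8
```

View scene.

```bash
python3 - <<'E'
import cv2
a=cv2.imread("pics/scene0.png")[140:320,180:480];a=cv2.resize(a,None,fx=2.66,fy=2.66,interpolation=2);cv2.imwrite("pics/a.png",a)
a=cv2.imread("pics/side0.png")[110:400,220:440];a=cv2.resize(a,None,fx=2.05,fy=2.05,interpolation=2);cv2.imwrite("pics/b.png",a)
E
```

```text
(no output)
```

View pics/a.png

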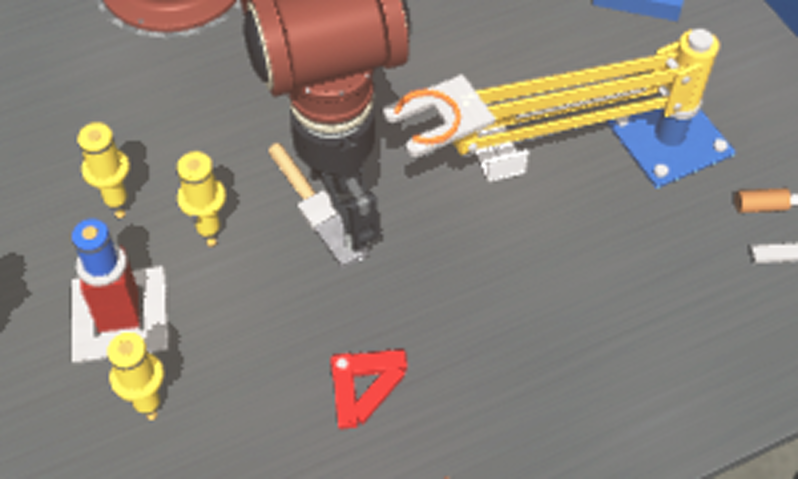

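View pics/b.png

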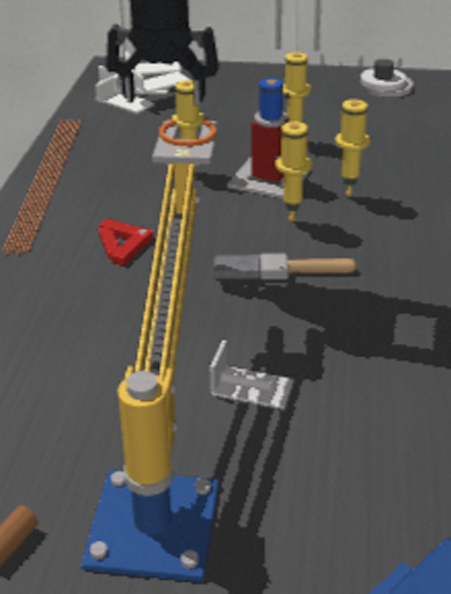

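```bash
python3 - <<'E'
import numpy as np,cv2
from scipy.optimize import least_squares
def circ(P,r=None):
    f=lambda q:np.hypot(P[:,0]-q[0],P[:,1]-q[1])-(r or q[2])
    s=least_squares(f,[*P[:,:2].mean(0),r or .02],loss="soft_l1",f_scale=.002);return s.x.round(4),np.abs(f(s.x)).mean().round(4)
for c in["scene","side"]:
    W=np.load(c+"W.npy");I=np.load(c+"I.npy");H=cv2.cvtColor(I,cv2.COLOR_RGB2HSV).astype(int)
    h,s,v=H[...,0],H[...,1],H[...,2];x,y,z=W[...,0],W[...,1],W[...,2]
    near=(abs(x-.52)<.09)&(abs(y+.24)<.08)
    b=(h>100)&(h<130)&(s>120)&near&(z>.1);P=W[b]
    print(c,"blue",len(P),np.percentile(P,[2,50,98],0).round(4).tolist())
    T=P[P[:,2]>np.percentile(P[:,2],98)-.004];print(" top centroid",len(T),T.mean(0).round(4));
    print(" body circ",circ(P[P[:,2]<np.percentile(P[:,2],98)-.006],.019))
    r=((h<8)|(h>172))&(s>120)&near&(z>.01)&(z<.108);P=W[r];print(" red",len(P),np.percentile(P,[2,50,98],0).round(4).tolist(), cv2.minAreaRect((P[:,:2]*1000).astype(np.float32)))
    o=(h>4)&(h<20)&(s>130)&(z>.2)&(z<.32)&(y>.05)&(y<.4);P=W[o]
    if len(P)>5:print(" orange",len(P),np.percentile(P,[2,50,98],0).round(4).tolist(),circ(P[P[:,2]>np.median(P[:,2])-.01],.0300),circ(P))
    g=(s<60)&(z>.2)&(y>.05)&(y<.4)&(x>.45)&(x<.72);P=W[g];print(" plate",len(P),np.percentile(P,[2,50,98],0).round(4).tolist() if len(P) else"")
    p=(s<60)&(z>.15)&(y>.4)&(y<.75)&(x>.3)&(x<.8);P=W[p];print(" cap",len(P),np.percentile(P,[2,50,98],0).round(4).tolist() if len(P) else"",P[P[:,2]>P[:,2].max()-.006].mean(0).round(4) if len(P) else"")
    bp=(h>100)&(h<130)&(s>100)&(z<.03)&(z>-.01)&(y>.3)&(y<.8)&(x>.3)&(x<.8);P=W[bp];print(" base",len(P),cv2.minAreaRect((P[:,:2]*1000).astype(np.float32)) if len(P) else"")
E
```

```text
scene blue 186 [[0.4862, -0.2539, 0.1244], [0.5147, -0.238, 0.173], [0.5214, -0.2216, 0.1815]]
 top centroid 43 [ 0.5054 -0.2374  0.1794]
 body circ (array([ 0.5012, -0.238 ,  0.019 ]), np.float64(0.0011))
 red 304 [[0.4967, -0.2651, 0.0141], [0.5251, -0.239, 0.0614], [0.5329, -0.2115, 0.1057]] ((519.0785522460938, -231.19361877441406), (33.371646881103516, 63.81267166137695), 26.433727264404297)
 orange 183 [[0.0493, 0.0517, 0.2378], [0.5388, 0.1405, 0.2668], [0.6038, 0.2247, 0.2968]] (array([0.5159, 0.1365, 0.03  ]), np.float64(0.1765)) (array([0.3165, 0.0989, 0.2562]), np.float64(0.0161))
 plate 487 [[0.5362, 0.0602, 0.2438], [0.572, 0.1472, 0.2619], [0.6382, 0.1836, 0.5222]]
 cap 76 [[0.5387, 0.4521, 0.1585], [0.5525, 0.4829, 0.1931], [0.5748, 0.4993, 0.1983]] [0.5513 0.4874 0.1954]
 base 1007 ((447.40057373046875, 531.934326171875), (149.31161499023438, 377.1817626953125), 66.54541015625)
side blue 191 [[0.4839, -0.2446, 0.121], [0.4991, -0.219, 0.1515], [0.5163, -0.2115, 0.1798]]
 top centroid 35 [ 0.5017 -0.2284  0.1783]
 body circ (array([ 0.503 , -0.2343,  0.019 ]), np.float64(0.0018))
 red 328 [[0.4841, -0.2208, 0.0158], [0.5074, -0.2114, 0.0646], [0.5287, -0.2024, 0.1063]] ((504.13592529296875, -210.8651123046875), (48.12901306152344, 25.77404022216797), 3.9093165397644043)
 orange 406 [[-0.0296, 0.0558, 0.2113], [0.0757, 0.1744, 0.2682], [0.6, 0.2447, 0.3192]] (array([0.1001, 0.1915, 0.03  ]), np.float64(0.1872)) (array([0.3102, 0.1379, 0.2565]), np.float64(0.0268))
 plate 1111 [[0.5355, 0.0525, 0.2043], [0.6145, 0.065, 0.4979], [0.6644, 0.2624, 0.5428]]
 cap 225 [[0.5289, 0.4041, 0.1526], [0.5513, 0.4898, 0.194], [0.561, 0.5054, 0.1972]] [0.5498 0.4928 0.1952]
 base 2256 ((455.4718017578125, 490.3778991699219), (133.4615020751953, 312.188232421875), 88.67903137207031)
```

```bash
python3 - <<'E'
import numpy as np,cv2
from scipy.optimize import least_squares
for c in["scene","side"]:
    W=np.load(c+"W.npy");I=np.load(c+"I.npy");H=cv2.cvtColor(I,cv2.COLOR_RGB2HSV).astype(int)
    h,s,v=H[...,0],H[...,1],H[...,2];x,y,z=W[...,0],W[...,1],W[...,2]
    o=(h>3)&(h<18)&(s>110)&(z>.235)&(z<.29)&(y>.05)&(y<.22)&(x>.48)&(x<.68);P=W[o]
    f=lambda q:np.hypot(P[:,0]-q[0],P[:,1]-q[1])-.0305
    r=least_squares(f,[.57,.12],loss="soft_l1",f_scale=.002)
    print(c,len(P),r.x.round(4),np.abs(r.fun).mean().round(4),np.median(P[:,2]).round(4),P.min(0).round(3),P.max(0).round(3))
    g=(s<60)&(z>.245)&(z<.28)&(y>.05)&(y<.25)&(x>.48)&(x<.68);Q=W[g];print(len(Q),np.median(Q,0),cv2.minAreaRect((Q[:,:2]*1000).astype(np.float32)))
    d=np.array([.5505,.490])-r.x;print(np.hypot(*d),np.arctan2(d[0],d[1]))
E
```

```text
scene 113 [0.5711 0.1222] 0.002 0.2671 [0.534 0.095 0.261] [0.606 0.156 0.272]
465 [0.56980655 0.14742923 0.26191498] ((569.5733032226562, 138.51861572265625), (72.77951049804688, 105.78919982910156), 2.9082953929901123)
0.36834030941631835 -0.05605545179816017
side 127 [0.5697 0.127 ] 0.002 0.2668 [0.536 0.092 0.256] [0.604 0.161 0.27 ]
310 [0.56842795 0.17232188 0.2624755 ] ((569.7758178710938, 140.00340270996094), (67.71174621582031, 100.84272003173828), 3.3710923194885254)
0.36351842840353416 -0.052920349838703064
```

Emit:
{"name": "step_arm", "arguments": {
  "steps": [
    [-50, 0, -10, 0],
    [-50, 0, 0, 0],
    [-50, 0, 0, 0],
    [-50, 0, 0, 0]
  ],
  "claw": 100
}}

```text
time: 1.2
tool_pos: [0.6265, -0.1968, 0.2419]
tool_rot: [0.0, 0.703, 0.711, 0.001]
contact_force: [1.9, 0.2, -0.0]
gripper_width: 0.997
```

Emit:
{"name": "step_arm", "arguments": {
  "steps": [
    [-10, -40, 0, 0.6],
    [-10, -40, 0, 0],
    [-10, -40, 0, 0],
    [-5, -5, 0, 0],
    [0, 0, 0, 0],
    [0, 0, 0, 0]
  ]
}}

```text
time: 1.8
tool_pos: [0.4971, -0.2407, 0.2367]
tool_rot: [-0.003, 0.71, 0.704, -0.0]
contact_force: [0.4, 1.0, 0.8]
gripper_width: 1.0
```

```bash
python3 - <<'E'
from h import *
from scipy.spatial.transform import Rotation as R
s=state();im,d=grab_frame("wrist");cv2.imwrite("pics/w1.png",im[:,:,::-1])
p=camera_params("wrist");print(s["tool_pos"],s["tool_rot"],s["contact_force"],p)
print(boxes_of("wrist","grinder")[:4])
K=np.array(p["mtx"]);T=np.array(p["T_tool_cam"])
v,u=np.mgrid[:400,:640];dx,dy=u-K[0,2],v-K[1,2];r=np.hypot(dx,dy)+1e-9;th=r/K[0,0]
P=np.stack([d*np.tan(th)*dx/r,d*np.tan(th)*dy/r,d],-1)@T[:3,:3].T+T[:3,3]
q=s["tool_rot"];W=P@R.from_quat([q[1],q[2],q[3],q[0]]).as_matrix().T+s["tool_pos"]
H=cv2.cvtColor(im,cv2.COLOR_RGB2HSV).astype(int)
m=(d>0)&(H[...,0]>100)&(H[...,0]<130)&(H[...,1]>120)&(W[...,2]>.1)&(W[...,2]<.2);Q=W[m]
print(len(Q),np.percentile(Q,[2,50,98],0).round(4));t=Q[Q[:,2]>np.percentile(Q[:,2],90)-.004]
print(cv2.minEnclosingCircle((t[:,:2]*1000).astype(np.float32)),t.mean(0))
E
```

```text
[ 0.49705106 -0.24067886  0.23665203] [-2.54012639e-03  7.09951867e-01  7.04245481e-01 -4.43371977e-04] [0.38626265 0.97648876 0.83077662] {'mtx': array([[309.70691629,   0.        , 323.47351694],
       [  0.        , 309.70691629, 194.98127153],
       [  0.        ,   0.        ,   1.        ]]), 'T_tool_cam': array([[-8.10244623e-04, -9.62062336e-01, -2.72828528e-01,
         6.81695401e-02],
       [ 9.99999378e-01, -9.88589355e-04,  5.16223382e-04,
         5.61200744e-04],
       [-7.66354451e-04, -2.72827940e-01,  9.62062538e-01,
        -1.44671275e-01],
       [ 0.00000000e+00,  0.00000000e+00,  0.00000000e+00,
         1.00000000e+00]])}
[{'box': [276.8, 267.0, 53.4, 62.1], 'p': 0.87}, {'box': [293.0, 151.2, 62.4, 76.6], 'p': 0.81}, {'box': [137.7, 110.1, 84.7, 61.8], 'p': 0.75}, {'box': [433.1, 156.5, 86.0, 68.3], 'p': 0.59}]
2153 [[ 0.4848 -0.2517  0.1344]
 [ 0.5012 -0.2289  0.1798]
 [ 0.5177 -0.2167  0.1813]]
((501.20428466796875, -235.3022918701172), 19.001787185668945) [ 0.50134909 -0.2341176   0.18000056]
```

View pics/w1.png

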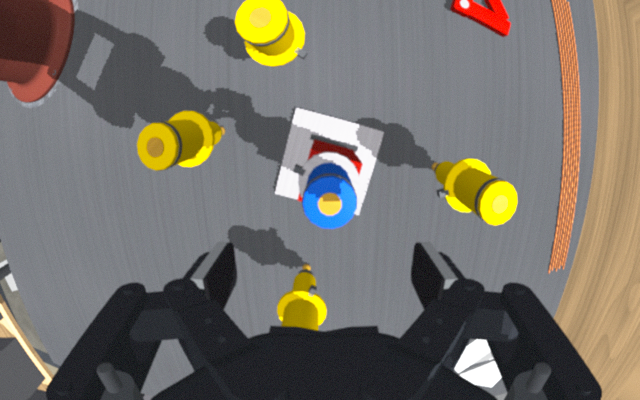

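Emit:
{"name": "step_arm", "arguments": {
  "steps": [
    [5, 4.5, 10, -0.4],
    [0, 0, 25, 0],
    [0, 0, 25, 0],
    [0, 0, 25, 0],
    [0, 0, 12, 0],
    [0, 0, 5, 0],
    [0, 0, 0, 0]
  ]
}}

```text
time: 2.6
tool_pos: [0.5084, -0.2306, 0.1296]
tool_rot: [-0.002, 0.704, 0.711, 0.001]
contact_force: [0.3, 0.2, 0.6]
gripper_width: 0.998
```

Emit:
{"name": "step_arm", "arguments": {
  "steps": [
    [-3, -4, -2, 0],
    [-2, -2.5, 0, 0],
    [0, 0, 0, 0],
    [0, 0, 0, 0]
  ]
}}

```text
time: 3.0
tool_pos: [0.5037, -0.2374, 0.136]
tool_rot: [0.001, 0.704, 0.711, 0.001]
contact_force: [-0.4, -0.2, -0.6]
gripper_width: 0.998
```

Emit:
{"name": "step_arm", "arguments": {
  "steps": [
    [2, -2, 3, 0],
    [0, 0, 0, 0],
    [0, 0, 0, 0]
  ]
}}

```text
time: 3.3
tool_pos: [0.5019, -0.2358, 0.134]
tool_rot: [0.003, 0.704, 0.71, 0.002]
contact_force: [1.1, -0.1, 0.8]
gripper_width: 1.0
```

Emit:
{"name": "step_arm", "arguments": {
  "steps": [
    [0, 0, 0, 0],
    [0, 0, 0, 0],
    [0, 0, 0, 0],
    [0, 0, 0, 0],
    [0, 0, 0, 0],
    [0, 0, 0, 0]
  ],
  "claw": 0
}}

```text
time: 3.9
tool_pos: [0.5016, -0.2356, 0.1341]
tool_rot: [0.002, 0.704, 0.711, 0.001]
contact_force: [-0.6, 0.2, 0.3]
gripper_width: 0.429
```

Emit:
{"name": "step_arm", "arguments": {
  "steps": [
    [0, 0, -5, 0],
    [0, 0, -15, 0],
    [0, 0, -25, 0],
    [0, 0, -25, 0],
    [0, 0, -25, 0],
    [0, 0, -25, 0],
    [0, 0, -15, 0],
    [0, 0, 0, 0]
  ]
}}

```text
time: 4.7
tool_pos: [0.4972, -0.232, 0.2638]
tool_rot: [-0.006, 0.704, 0.711, 0.001]
contact_force: [-0.4, -0.7, -8.7]
gripper_width: 0.432
```

Emit:
{"name": "step_arm", "arguments": {
  "steps": [
    [0, 0, -20, 0],
    [10, 5, -20, 0],
    [30, 10, -5, 0],
    [40, 12, 0, 0],
    [40, 12, 0, 0],
    [40, 12, 0, 0],
    [35, 10, 0, 0],
    [20, 5, 0, 0]
  ]
}}

```text
time: 5.5
tool_pos: [0.5586, -0.0108, 0.2961]
tool_rot: [-0.016, 0.707, 0.707, -0.004]
contact_force: [1.0, -0.6, -7.7]
gripper_width: 0.427
```

Emit:
{"name": "step_arm", "arguments": {
  "steps": [
    [0, 0, 0, 0],
    [0, 0, 0, 0]
  ]
}}

```text
time: 5.7
tool_pos: [0.5574, -0.0073, 0.2916]
tool_rot: [-0.019, 0.705, 0.709, -0.005]
contact_force: [0.6, 0.2, -8.5]
gripper_width: 0.431
```

Emit:
{"name": "step_arm", "arguments": {
  "steps": [
    [0, 0, -3, 0],
    [0, 0, -3, 0],
    [0, 0, -3, 0],
    [0, 0, -3, 0]
  ]
}}

```text
time: 6.1
tool_pos: [0.5565, -0.0101, 0.3014]
tool_rot: [-0.021, 0.706, 0.708, -0.007]
contact_force: [-0.4, -0.6, -8.9]
gripper_width: 0.431
```

```bash
cat >> h.py <<'E'
def st():
    s=state();q=s["tool_rot"];from scipy.spatial.transform import Rotation as R
    M=R.from_quat([q[1],q[2],q[3],q[0]]).as_matrix()
    print("t",round(s["time"],2),"tcp",s["tool_pos"].round(4),"z",M[:,2].round(4),"x",M[:,0].round(3),"F",s["contact_force"].round(2),"M",s["ft_torque"].round(2),"w",round(s["gripper_width"],3))
    g=s["tool_pos"]-M[:,2]*.019; fl=s["tool_pos"]+M[:,2]*.024; print("grasp",g.round(4),"flange~",fl.round(4)); return s,M
E
python3 -c "
from h import *
s,M=st();print(s['joint_pos'].round(4),s['joint_vel'].round(3))"
```

```text
t 6.1 tcp [ 0.5565 -0.0101  0.3014] z [-0.0402  0.0194 -0.999 ] x [-0.002  1.     0.02 ] F [-0.43 -0.62 -8.93] M [-0.1  -0.08  0.03] w 0.431
grasp [ 0.5572 -0.0105  0.3204] flange~ [ 0.5555 -0.0097  0.2774]
[-0.1585 -0.1151  1.6618  0.0129  1.6377 -0.1606] [-0.011 -0.01  -0.046 -0.001  0.053 -0.001]
```

Emit:
{"name": "step_arm", "arguments": {
  "steps": [
    [20, 7, -2, 0],
    [20, 7, -2, 0],
    [15, 5, -2, 0],
    [0, 0, -1, 0]
  ]
}}

```text
time: 6.5
tool_pos: [0.5772, 0.0439, 0.3116]
tool_rot: [-0.019, 0.708, 0.706, -0.006]
contact_force: [-0.8, 0.2, -7.9]
gripper_width: 0.43
```

```bash
cat >> h.py <<'E'
def wcloud():
    from scipy.spatial.transform import Rotation as R
    s,M=st();im,d=grab_frame("wrist");p=camera_params("wrist")
    K=np.array(p["mtx"]);T=np.array(p["T_tool_cam"])
    v,u=np.mgrid[:400,:640];dx,dy=u-K[0,2],v-K[1,2];r=np.hypot(dx,dy)+1e-9;th=r/K[0,0]
    P=np.stack([d*np.tan(th)*dx/r,d*np.tan(th)*dy/r,d],-1)@T[:3,:3].T+T[:3,3]
    W=P@M.T+s["tool_pos"];W[d==0]=np.nan
    return im,d,W
E
python3 - <<'E'
from h import *
im,d,W=wcloud();cv2.imwrite("pics/w2.png",im[:,:,::-1]);np.save("w2W.npy",W);np.save("w2I.npy",im)
st()
E
```

```text
t 6.5 tcp [0.5772 0.0439 0.3116] z [-0.0363  0.0185 -0.9992] x [0.003 1.    0.018] F [-0.75  0.19 -7.94] M [-0.11 -0.1   0.05] w 0.43
grasp [0.5778 0.0435 0.3306] flange~ [0.5763 0.0443 0.2877]
t 6.55 tcp [0.577  0.0429 0.3118] z [-0.0363  0.0172 -0.9992] x [0.003 1.    0.017] F [-0.52 -0.96 -8.55] M [-0.05 -0.12  0.04] w 0.431
grasp [0.5777 0.0426 0.3308] flange~ [0.5762 0.0433 0.2878]
```

View pics/w2.png

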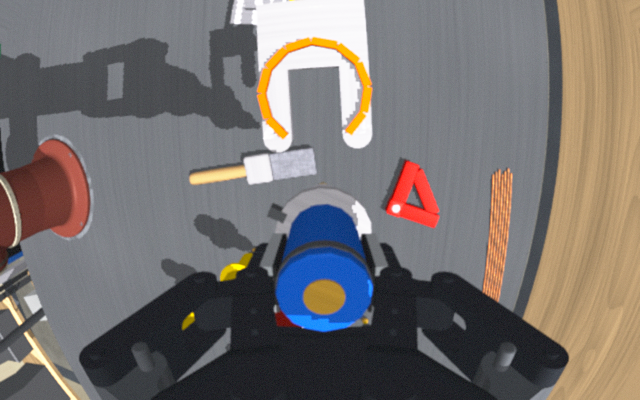

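```bash
python3 - <<'E'
from h import *
from scipy.optimize import least_squares
W=np.load("w2W.npy");I=np.load("w2I.npy");H=cv2.cvtColor(I,cv2.COLOR_RGB2HSV).astype(int);h,s=H[...,0],H[...,1];z=W[...,2]
def circ(P,r):
    f=lambda q:np.hypot(P[:,0]-q[0],P[:,1]-q[1])-r
    x=least_squares(f,P[:,:2].mean(0),loss="soft_l1",f_scale=.001);return x.x.round(4),np.abs(x.fun).mean().round(4)
o=(h>5)&(h<22)&(s>140)&(z>.25)&(z<.29)&(W[...,1]>.06);P=W[o];print(len(P),np.median(P[:,2]),circ(P,.0305),circ(P[P[:,2]>.264],.0305))
p=(s<50)&(z>.25)&(z<.275)&(W[...,1]>.07)&(W[...,1]<.2);Q=W[p];print(len(Q),np.median(Q[:,2]))
for y0 in np.arange(.09,.15,.01):
    R=Q[abs(Q[:,1]-y0)<.004][:,0];L=R[R<.57];G=R[R>.57];print(y0.round(3),"inner edges",np.sort(L)[-3:].round(4),np.sort(G)[:3].round(4),"outer",R.min().round(4),R.max().round(4))
f=(s<60)&(z>.285)&(z<.31)&(W[...,1]<.08)&(abs(W[...,0]-.577)<.04)
Fp=W[f];print("flange",len(Fp),np.percentile(Fp,[1,50,99],0).round(4).tolist())
# top-ring edge: outermost far pixel per column
e=[]
for u in range(275,372,2):
    rr=np.where(f[:,u])[0]
    if len(rr):e.append(W[rr[0],u])
e=np.array(e);print(circ(e,.027),e[:,2].min(),e[:,2].max())
b=(h>100)&(h<130)&(s>120)&(z>.3)&(z<.4);B=W[b];t=B[B[:,2]>np.percentile(B[:,2],95)-.004];print("top",cv2.minEnclosingCircle((t[:,:2]*1000).astype(np.float32)),t[:,2].mean())
E
```

```text
1476 0.2696442277021635 (array([0.5697, 0.1239]), np.float64(0.0014)) (array([0.5697, 0.1239]), np.float64(0.0014))
9624 0.2647422041058901
0.09 inner edges [0.5556 0.5558 0.5562] [0.5895 0.5896 0.5902] outer 0.5382 0.6045
0.1 inner edges [0.5563 0.5564 0.5564] [0.5876 0.5876 0.5876] outer 0.5378 0.6059
0.11 inner edges [0.5557 0.5557 0.5559] [0.5876 0.5876 0.5876] outer 0.5374 0.6058
0.12 inner edges [0.5552 0.5552 0.5552] [0.587 0.587 0.587] outer 0.5412 0.5993
0.13 inner edges [0.5544 0.5545 0.5545] [0.5859 0.5859 0.5859] outer 0.5418 0.5993
0.14 inner edges [0.57 0.57 0.57] [0.5702 0.5704 0.5705] outer 0.5355 0.6037
flange 2209 [[0.5481, 0.0454, 0.2928], [0.5744, 0.061, 0.298], [0.6021, 0.0711, 0.3002]]
(array([0.5765, 0.0442]), np.float64(0.0004)) 0.291336598596271 0.2977890041676205
top ((565.897216796875, 44.3748779296875), 32.150177001953125) 0.35796028032140115
```

Emit:
{"name": "step_arm", "arguments": {
  "steps": [
    [5, -2, 4, 0],
    [5, -1, 4, 0],
    [0, 0, 0, 0]
  ]
}}

```text
time: 6.85
tool_pos: [0.5732, 0.0526, 0.3034]
tool_rot: [-0.019, 0.709, 0.705, -0.007]
contact_force: [-0.4, -0.0, -9.1]
gripper_width: 0.431
```

```bash
python3 -c "
from h import *
st()"
```

```text
t 6.85 tcp [0.5732 0.0526 0.3034] z [-0.037   0.0164 -0.9992] x [0.005 1.    0.016] F [-0.38 -0.01 -9.08] M [-0.03 -0.05  0.01] w 0.431
grasp [0.5739 0.0523 0.3224] flange~ [0.5723 0.053  0.2794]
```

Emit:
{"name": "step_arm", "arguments": {
  "steps": [
    [8, 1, 0.5, 0],
    [8, 0.5, 0, 0],
    [0, 0, -0.5, 0]
  ]
}}

```text
time: 7.15
tool_pos: [0.5744, 0.0695, 0.3028]
tool_rot: [-0.019, 0.709, 0.705, -0.008]
contact_force: [0.3, 0.1, -8.6]
gripper_width: 0.434
```

```bash
python3 -c "
from h import *
st()"
```

```text
t 7.15 tcp [0.5744 0.0695 0.3028] z [-0.0381  0.0166 -0.9991] x [0.006 1.    0.016] F [ 0.28  0.15 -8.61] M [-0.07 -0.1   0.01] w 0.434
grasp [0.5751 0.0692 0.3218] flange~ [0.5734 0.0699 0.2789]
```

Emit:
{"name": "step_arm", "arguments": {
  "steps": [
    [9, -0.5, 0.5, 0],
    [9, -0.5, 0, 0],
    [9, -0.5, 0, 0],
    [0, 0, -0.5, 0]
  ]
}}

```text
time: 7.55
tool_pos: [0.573, 0.0993, 0.3036]
tool_rot: [-0.019, 0.709, 0.705, -0.007]
contact_force: [0.1, -1.0, -8.7]
gripper_width: 0.427
```

```bash
python3 -c "
from h import *
st()"
```

```text
t 7.55 tcp [0.573  0.0993 0.3036] z [-0.0378  0.0168 -0.9991] x [0.005 1.    0.017] F [ 0.07 -0.95 -8.65] M [-0.07 -0.12 -0.01] w 0.427
grasp [0.5737 0.099  0.3226] flange~ [0.5721 0.0997 0.2796]
```

Emit:
{"name": "step_arm", "arguments": {
  "steps": [
    [9, -0.5, 1, 0],
    [9, -0.5, 1, 0],
    [5, -0.3, 0.5, 0],
    [0, 0, 0, 0]
  ]
}}

```text
time: 7.95
tool_pos: [0.5717, 0.1247, 0.3016]
tool_rot: [-0.019, 0.709, 0.705, -0.007]
contact_force: [-0.1, 0.1, -8.1]
gripper_width: 0.429
```

```bash
python3 - <<'E'
from h import *
im,d,W=wcloud();cv2.imwrite("pics/w3.png",cv2.resize(im[:260,200:440,::-1],None,fx=2.2,fy=2.2));np.save("w3W.npy",W);np.save("w3I.npy",im)
E
```

```text
t 7.95 tcp [0.5717 0.1247 0.3016] z [-0.0374  0.0164 -0.9992] x [0.005 1.    0.016] F [-0.11  0.09 -8.12] M [-0.  -0.1  0. ] w 0.429
grasp [0.5724 0.1244 0.3205] flange~ [0.5708 0.1251 0.2776]
```

View pics/w3.png

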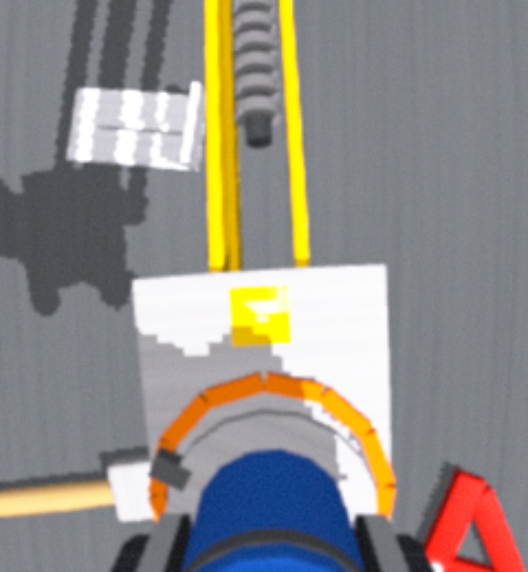

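Emit:
{"name": "step_arm", "arguments": {
  "steps": [
    [-1, 0, 4, 0],
    [0, 0, 3, 0],
    [0, 0, 0, 0]
  ]
}}

```text
time: 8.3
tool_pos: [0.5714, 0.1229, 0.2938]
tool_rot: [-0.019, 0.709, 0.705, -0.008]
contact_force: [0.2, 0.5, -8.2]
gripper_width: 0.426
```

```bash
python3 -c "
from h import *
st()"
```

```text
t 8.3 tcp [0.5714 0.1229 0.2938] z [-0.0376  0.0158 -0.9992] x [0.006 1.    0.016] F [ 0.16  0.49 -8.19] M [-0.05 -0.01 -0.05] w 0.426
grasp [0.5721 0.1226 0.3128] flange~ [0.5705 0.1232 0.2698]
```

Emit:
{"name": "step_arm", "arguments": {
  "steps": [
    [0.7, 0, 3, 0],
    [0, 0, 3, 0],
    [0, 0, 2, 0],
    [0, 0, 0, 0]
  ]
}}

```text
time: 8.7
tool_pos: [0.5714, 0.1229, 0.2855]
tool_rot: [-0.018, 0.709, 0.705, -0.008]
contact_force: [-0.7, -0.0, -6.4]
gripper_width: 0.431
```

```bash
python3 -c "
from h import *
st()"
```

```text
t 8.7 tcp [0.5714 0.1229 0.2855] z [-0.0369  0.0152 -0.9992] x [0.007 1.    0.015] F [-0.69 -0.05 -6.42] M [-0.01 -0.08 -0.05] w 0.431
grasp [0.5721 0.1226 0.3045] flange~ [0.5705 0.1233 0.2615]
```

Emit:
{"name": "step_arm", "arguments": {
  "steps": [
    [-1.5, 0, 6, 0],
    [-2, 0, 7, 0],
    [-2, 0, 7, 0],
    [0, 0, 0, 0]
  ]
}}

```text
time: 9.1
tool_pos: [0.5713, 0.1176, 0.2654]
tool_rot: [-0.018, 0.709, 0.705, -0.006]
contact_force: [-1.3, 0.1, -6.2]
gripper_width: 0.428
```

```bash
cat >> h.py <<'E'
def arc():
    s,M=st();fl=s["tool_pos"]+M[:,2]*.024
    h=fl[2]-.174;r=.08+np.sqrt(.09-h*h);post=np.array([.5505,.4895]);d=fl[:2]-post
    print("sink",(.2627-fl[2]).round(4),"r actual",np.hypot(*d).round(4),"r arc",r.round(4),"swing",np.arctan2(d[0],-d[1]).round(4))
E
python3 -c "
from h import *
arc()"
```

```text
t 9.1 tcp [0.5713 0.1176 0.2654] z [-0.0339  0.016  -0.9993] x [0.007 1.    0.016] F [-1.28  0.06 -6.2 ] M [-0.11 -0.02  0.02] w 0.428
grasp [0.5719 0.1173 0.2844] flange~ [0.5704 0.118  0.2414]
sink 0.0213 r actual 0.3721 r arc 0.3723 swing 0.0536
```

Following the arc well. Continue.

Emit:
{"name": "step_arm", "arguments": {
  "steps": [
    [-1.5, 0, 7, 0],
    [-1.5, 0, 7, 0],
    [-1.3, 0, 7, 0],
    [-1, 0, 7, 0],
    [0, 0, 0, 0]
  ]
}}

```text
time: 9.6
tool_pos: [0.571, 0.1124, 0.2363]
tool_rot: [-0.017, 0.709, 0.705, -0.005]
contact_force: [-1.0, 0.7, -5.4]
gripper_width: 0.428
```

```bash
python3 -c "
from h import *
arc()"
```

```text
t 9.6 tcp [0.571  0.1124 0.2363] z [-0.0311  0.0165 -0.9994] x [0.007 1.    0.016] F [-0.95  0.69 -5.38] M [ 0.02 -0.06  0.01] w 0.428
grasp [0.5716 0.1121 0.2553] flange~ [0.5702 0.1128 0.2123]
sink 0.0504 r actual 0.3772 r arc 0.3775 swing 0.0523
```

Emit:
{"name": "step_arm", "arguments": {
  "steps": [
    [-0.8, 0, 7, 0],
    [-0.7, 0, 7, 0],
    [-0.5, 0, 7, 0],
    [-0.4, 0, 7, 0],
    [0, 0, 5, 0],
    [0, 0, 0, 0]
  ]
}}

```text
time: 10.2
tool_pos: [0.5713, 0.1102, 0.2028]
tool_rot: [-0.015, 0.709, 0.705, -0.004]
contact_force: [-0.8, 0.3, -3.0]
gripper_width: 0.432
```

```bash
python3 -c "
from h import *
arc()"
```

```text
t 10.2 tcp [0.5713 0.1102 0.2028] z [-0.0266  0.016  -0.9995] x [0.007 1.    0.016] F [-0.75  0.32 -3.04] M [-0.08 -0.08 -0.  ] w 0.432
grasp [0.5718 0.1099 0.2218] flange~ [0.5707 0.1106 0.1788]
sink 0.0839 r actual 0.3795 r arc 0.38 swing 0.0532
```

Emit:
{"name": "step_arm", "arguments": {
  "steps": [
    [0, 0, 6, 0],
    [0, 0, 6, 0],
    [0.3, 0, 5, 0],
    [0, 0, 0, 0],
    [0, 0, 0, 0]
  ]
}}

```text
time: 10.7
tool_pos: [0.572, 0.1106, 0.1861]
tool_rot: [-0.014, 0.709, 0.705, -0.003]
contact_force: [-0.6, -0.2, -0.0]
gripper_width: 0.429
```

```bash
cat >> h.py <<'E'
def favg(n=6):
    F=[]
    for i in range(n):
        F.append(state()["contact_force"]);grab_frame("side")
    print("Favg",np.mean(F,0).round(2),"sd",np.std(F,0).round(2))
E
python3 -c "
from h import *
favg();arc()"
```

```text
Favg [-0.04 -0.51 -0.55] sd [0.48 0.29 0.44]
t 11.0 tcp [0.572  0.1105 0.1863] z [-0.0231  0.0154 -0.9996] x [0.007 1.    0.015] F [ 0.18 -0.28 -1.09] M [-0.19 -0.2  -0.04] w 0.429
grasp [0.5725 0.1103 0.2053] flange~ [0.5715 0.1109 0.1623]
sink 0.1004 r actual 0.3792 r arc 0.3798 swing 0.0553
```

Emit:
{"name": "step_arm", "arguments": {
  "steps": [
    [0.3, 0, 3, 0],
    [0.3, 0, 3, 0],
    [0, 0, 0, 0],
    [0, 0, 0, 0],
    [0, 0, 0, 0]
  ]
}}

```text
time: 11.5
tool_pos: [0.5723, 0.1109, 0.1803]
tool_rot: [-0.013, 0.709, 0.705, -0.003]
contact_force: [0.1, -0.6, 0.3]
gripper_width: 0.428
```

```bash
python3 -c "
from h import *
favg(20);arc()"
```

```text
Favg [ 0.02 -0.65 -0.53] sd [0.44 0.47 0.51]
t 12.5 tcp [0.5723 0.111  0.1804] z [-0.0217  0.0147 -0.9997] x [0.007 1.    0.015] F [ 0.16 -1.41 -0.61] M [-0.26 -0.19  0.01] w 0.431
grasp [0.5727 0.1107 0.1994] flange~ [0.5718 0.1113 0.1564]
sink 0.1063 r actual 0.3788 r arc 0.3795 swing 0.0563
```

Emit:
{"name": "step_arm", "arguments": {
  "steps": [
    [-0.3, 0, 3, 0],
    [0, 0, 3, 0],
    [0, 0, 0, 0],
    [0, 0, 0, 0],
    [0, 0, 0, 0]
  ]
}}

```text
time: 13.0
tool_pos: [0.5723, 0.1113, 0.1739]
tool_rot: [-0.013, 0.709, 0.705, -0.002]
contact_force: [0.6, -0.6, 0.9]
gripper_width: 0.429
```

```bash
python3 -c "
from h import *
favg(20);arc()"
```

```text
Favg [-0.18 -0.15  0.23] sd [0.42 0.44 0.59]
t 14.0 tcp [0.5723 0.1113 0.174 ] z [-0.0213  0.016  -0.9996] x [0.007 1.    0.016] F [-0.19 -0.89 -0.09] M [-0.16 -0.21 -0.02] w 0.431
grasp [0.5727 0.111  0.193 ] flange~ [0.5718 0.1117 0.15  ]
sink 0.1127 r actual 0.3784 r arc 0.379 swing 0.0563
```

```bash
python3 -c "
from h import *
favg(45);arc()"
```

```text
Favg [ 0.14 -0.23  0.11] sd [0.48 0.53 0.46]
t 16.25 tcp [0.5723 0.1113 0.174 ] z [-0.0214  0.016  -0.9996] x [0.007 1.    0.016] F [-0.19  0.44 -0.38] M [-0.09 -0.21 -0.  ] w 0.433
grasp [0.5727 0.111  0.193 ] flange~ [0.5718 0.1117 0.15  ]
sink 0.1127 r actual 0.3784 r arc 0.379 swing 0.0562
```

Emit:
{"name": "step_arm", "arguments": {
  "steps": [
    [0, 0, -1, 0],
    [0, 0, 0, 0],
    [0, 0, 0, 0],
    [0, 0, 0, 0],
    [0, 0, 0, 0]
  ]
}}

```text
time: 16.75
tool_pos: [0.5722, 0.1112, 0.175]
tool_rot: [-0.013, 0.709, 0.705, -0.002]
contact_force: [0.4, 0.1, -0.5]
gripper_width: 0.429
```

```bash
python3 - <<'E'
from h import *
favg(10);arc();im,d,W=cloud("side");np.save("s4W.npy",W)
h=im[110:260,230:400,::-1];cv2.imwrite("pics/s4.png",cv2.resize(h,None,fx=4,fy=4,interpolation=2))
E
```

```text
Favg [ 0.09 -0.29 -0.14] sd [0.59 0.51 0.52]
t 17.25 tcp [0.5722 0.1113 0.175 ] z [-0.0217  0.0158 -0.9996] x [0.007 1.    0.016] F [ 0.01  0.16 -0.85] M [-0.18 -0.2   0.04] w 0.431
grasp [0.5726 0.111  0.194 ] flange~ [0.5717 0.1116 0.151 ]
sink 0.1117 r actual 0.3784 r arc 0.3791 swing 0.0559
```

View pics/s4.png

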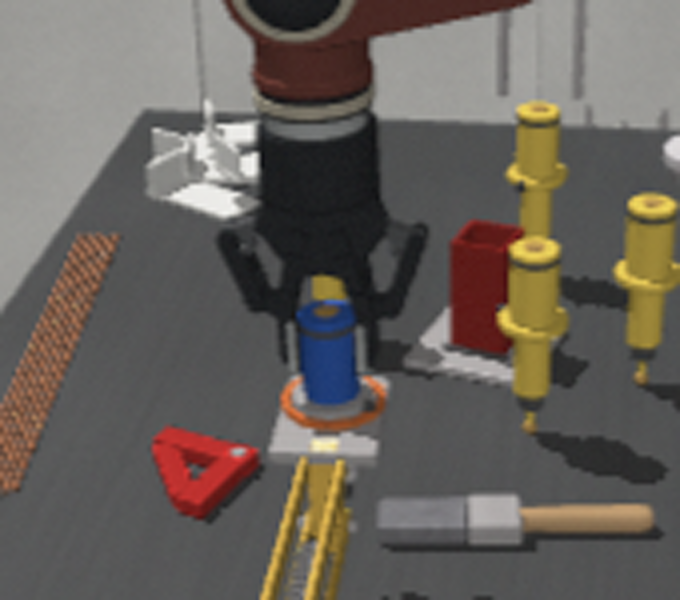

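Emit:
{"name": "step_arm", "arguments": {
  "steps": [
    [0, 0, 0, 0],
    [0, 0, 0, 0],
    [0, 0, 0, 0],
    [0, 0, 0, 0]
  ],
  "claw": 56
}}

```text
time: 17.7
tool_pos: [0.5716, 0.1116, 0.1746]
tool_rot: [-0.014, 0.709, 0.705, -0.002]
contact_force: [0.1, -1.1, -0.0]
gripper_width: 0.56
```

```bash
cat > chk.py <<'E'
from h import *
from scipy.optimize import least_squares
arc();im,d,W=cloud("side");np.save("cW.npy",W);np.save("cI.npy",im)
H=cv2.cvtColor(im,cv2.COLOR_RGB2HSV).astype(int);h,s=H[...,0],H[...,1];x,y,z=[W[...,i] for i in range(3)]
def circ(P,r):
    f=lambda q:np.hypot(P[:,0]-q[0],P[:,1]-q[1])-r
    k=least_squares(f,P[:,:2].mean(0),loss="soft_l1",f_scale=.001);return k.x.round(4),np.abs(k.fun).mean().round(4)
n=(abs(x-.57)<.06)&(abs(y-.11)<.07)
o=W[n&(h>3)&(h<18)&(s>110)&(z>.12)&(z<.2)];b=W[n&(h>100)&(h<130)&(s>120)&(z>.15)]
print("rim",circ(o,.0305),np.median(o[:,2]).round(4),"body",circ(b[b[:,2]<np.percentile(b[:,2],98)-.006],.019),"top z",np.percentile(b[:,2],98).round(4))
E
python3 chk.py; sleep 0; python3 chk.py
```

```text
t 17.7 tcp [0.5716 0.1116 0.1746] z [-0.0236  0.0168 -0.9996] x [0.007 1.    0.017] F [ 0.15 -1.05 -0.04] M [-0.05  0.    0.03] w 0.56
grasp [0.572  0.1113 0.1936] flange~ [0.571  0.112  0.1506]
sink 0.1121 r actual 0.378 r arc 0.3791 swing 0.0543
rim (array([0.5732, 0.1155]), np.float64(0.0018)) 0.1559 body (array([0.5752, 0.1126]), np.float64(0.0013)) top z 0.2207
t 17.75 tcp [0.5716 0.1116 0.1746] z [-0.0236  0.0168 -0.9996] x [0.007 1.    0.017] F [-0.71 -0.47  0.78] M [-0.02 -0.02 -0.01] w 0.557
grasp [0.572  0.1113 0.1936] flange~ [0.571  0.112  0.1506]
sink 0.1121 r actual 0.378 r arc 0.3791 swing 0.0543
rim (array([0.5736, 0.1158]), np.float64(0.0018)) 0.1555 body (array([0.5752, 0.1127]), np.float64(0.0012)) top z 0.2206
```

Emit:
{"name": "step_arm", "arguments": {
  "steps": [
    [0, 0, 0, 0],
    [0, 0, 0, 0],
    [0, 0, 0, 0],
    [0, 0, 0, 0]
  ],
  "claw": 100
}}

```text
time: 18.2
tool_pos: [0.5716, 0.1117, 0.1746]
tool_rot: [-0.014, 0.709, 0.705, -0.002]
contact_force: [-0.2, 0.3, -0.1]
gripper_width: 1.001
```

Emit:
{"name": "step_arm", "arguments": {
  "steps": [
    [0, 2, -10, 0],
    [0, 0, -20, 0],
    [0, 0, -25, 0],
    [0, 0, -25, 0],
    [0, 0, -25, 0],
    [0, 0, -20, 0],
    [0, 0, -5, 0],
    [0, 0, 0, 0]
  ]
}}

```text
time: 19.0
tool_pos: [0.5775, 0.1093, 0.3135]
tool_rot: [-0.014, 0.709, 0.705, -0.002]
contact_force: [-0.1, 0.7, -0.2]
gripper_width: 1.0
```

```bash
python3 chk.py; python3 chk.py; python3 - <<'E'
import cv2,numpy as np
a=np.load("cI.npy")[110:260,230:400,::-1];cv2.imwrite("pics/s5.png",cv2.resize(a,None,fx=4,fy=4,interpolation=2))
E
```

```text
t 19.0 tcp [0.5775 0.1093 0.3135] z [-0.0215  0.017  -0.9996] x [0.007 1.    0.017] F [-0.09  0.68 -0.23] M [-0.04  0.04  0.05] w 1.0
grasp [0.5779 0.1089 0.3325] flange~ [0.577  0.1097 0.2895]
sink -0.0268 r actual 0.3808 r arc 0.3569 swing 0.0697
rim (array([0.5734, 0.1149]), np.float64(0.0021)) 0.1554 body (array([0.5753, 0.1127]), np.float64(0.0012)) top z 0.2206
t 19.05 tcp [0.5774 0.1092 0.3131] z [-0.022   0.0169 -0.9996] x [0.007 1.    0.017] F [-0.28 -0.26 -0.19] M [0.03 0.04 0.03] w 1.0
grasp [0.5778 0.1089 0.3321] flange~ [0.5769 0.1096 0.2891]
sink -0.0264 r actual 0.3808 r arc 0.357 swing 0.0694
rim (array([0.5734, 0.1154]), np.float64(0.0022)) 0.1553 body (array([0.5754, 0.1127]), np.float64(0.0012)) top z 0.22
```

View pics/s5.png

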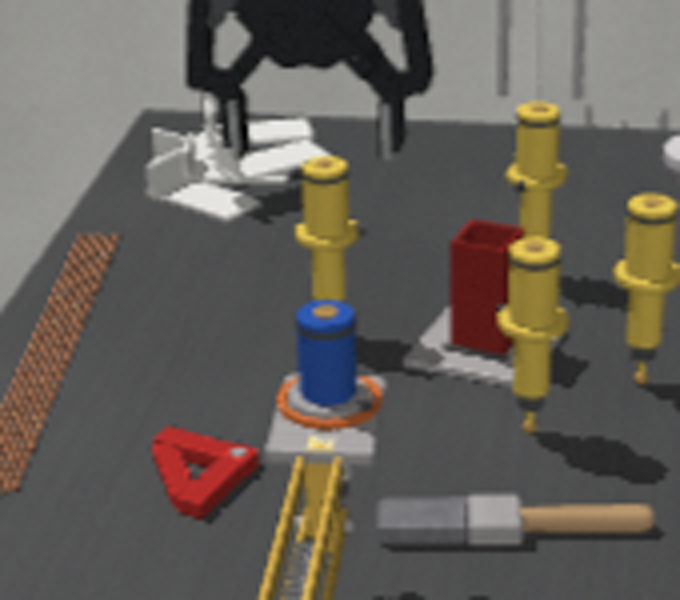

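```bash
python3 -c "
from plant import *
print(job_done())"
```

```text
the job is handed in; nothing more can be done
None
```

I lifted the grinder (blue body, grey neck) out of the red tube and hung it in the yoke. Then I held it while the arm sank about 112 mm along its arc, until the wrist force averaged about zero. I released it in two stages and backed the gripper off upward. The job was handed in at about 19 s of the 58 s allowed; no verdict came back.

**Last checks:**
- **Rest:** the body's fitted position and top height stayed within 1 mm from just after release to after the retreat, so the arm neither dropped nor sprang up.
- **Seating:** the rim top measured 0.155 m, which puts the plate at about 0.150 m, level with the flange's estimated 0.151 m before release. The last picture shows the flange inside the rim and the grinder upright.
- **Clearance:** the gripper was open, about 0.14 m higher, with the wrist force near zero. I saw no other objects disturbed in the side picture. The bracket and two of the look-alikes were not checked individually.

**Disagreements:**
- **Centring:** the rough side-camera fits put the body and rim centres about 3 mm apart. I took this as camera and fit bias, because the rim only allows about 2 mm of play.
- **Tool tilt:** the tool had drifted about 0.04 rad off vertical under load, down to about 0.027 rad at release. The tilt of the hung grinder itself was judged only by eye.

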